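Wedge a rocking drawer cabinet

TASK

The low grey drawer cabinet overhangs the edge of the plywood sheet and rocks when its overhanging end is pressed. With the closed fingers push the wooden wedge along the bench, thin end first, under the overhanging end, and test by pressing down on top of that end, pushing the wedge farther in until the cabinet stays level and no longer rocks; do not grip or lift anything, do not shove the cabinet along, and leave the other things alone. Finish while still pressing firmly (about 10 N) down on top of the overhanging end, with the wedge in place and the cabinet steady and level.

Things in the scene. Friction and masses are not known exactly. Their poses are not given: they have to be found in the camera images.
- cabinet: Loose low drawer cabinet, painted grey, closed block 200 x 280 mm (x, y), 60 mm high, two drawer fronts on its -x side; 1 to 1.5 kg. Origin: centre of its flat underside, z up. Its +y part rests level on the plywood sheet; its -y end sticks out 115 to 125 mm past the sheet's edge. Pressed there with some 5 N it tips about that edge by 0.06 to 0.11 rad to the bench, and falls back when let go.
- cabinet_edge (a point): Middle of the cabinet's lower -y edge: the edge that the wedge goes under (140 mm to -y of the cabinet's origin). Its height above the bench is the gap to fill, 8 to 12 mm.
- cabinet_press (a point): Point on the flat top of the cabinet (60 mm above its underside), 15 mm in from the middle of the overhanging -y end: a good place to press.
- sheet_edge (a point): Middle of the upper edge, towards the cabinet's overhang (-y), of the plywood sheet, 340 x 250 mm, fixed to the bench; the edge runs along its x axis.
- wedge: Loose wooden wedge on the bench, 120 x 46 mm, 70 g. Origin: centre of its underside, z up; +y runs to the thin end, which points to the overhang within 0.3 rad. Height grows evenly from 4.5 mm (thin end) to 22 mm (heel, -y). Free, it slides with under 1.5 N; tight, 24 to 51 mm in under the cabinet, it stays by friction and resists with 2.5 to 4 N; pushed on, it lifts and shoves the cabinet.
- wedge_tip (a point): Middle of the wedge's thin end, at the underside (60 mm to +y of its origin).
- wedge_heel (a point): Middle of the wedge's upright heel face, 11 mm above the bench (61 mm to -y of its origin): the flat face to push on.
- glue: Bystander: standing white glue bottle, 54 mm across, 150 mm high; origin under its centre.
- screws: Bystander: clear screw jar, 64 mm across, 70 mm high, standing on the plywood sheet; origin under its centre.
- offcut: Bystander: square-edged wooden offcut, 45 x 100 x 22 mm, the same height all along (not the wedge); origin under its centre.
- pencil: Bystander: pencil, 166 mm long, 8 mm thick, lying across the top of the cabinet near its far (+y) end; origin under its middle.
- square: Bystander: try square with a dark wooden stock 110 mm long and a steel blade 150 mm long; origin under the stock's middle.
- mug: Bystander: white cup, 76 mm across, 90 mm high; origin under its centre.
There are look-alikes about, which are no part of the job. Leave any red or turquoise look-alike of the wedge alone.

How it is judged (in metres and radians):
On the way:
1. the wedge's thin end has been pushed at least 12 mm in under the overhanging end (y of wedge_tip in the frame of cabinet above -0.128 m and x of wedge_tip in the frame of cabinet between -0.11 and 0.11 m), for 0.2 s.
At the end, for the whole second after the job is handed in: The fingers press with over 4 N on top of the cabinet's overhanging end (outer 70 mm), yet it stays within 0.02 rad of level and bears (over 1 N) on the wedge, whose thin end is at least 12 mm under it; wedge on the bench, nothing moving, cabinet within 30 mm of its first place (all of step 1 and contact force between the fingers and cabinet above 4 N and contact force between wedge and cabinet above 1 N and y of the grasp point in the frame of cabinet below -0.07 m and z of the grasp point in the frame of cabinet above 0.05 m and angle between cabinet's own z axis and vertical below 0.02 rad and distance of cabinet from where it was at the start of the episode below 0.03 m and height (world z) of wedge below 0.008 m and linear speed of each of cabinet, wedge below 0.01 m/s); the arm keeps its last pose, push and grip.
It fails at once if the wedge is lifted off the bench or turned over (height (world z) of wedge above 0.015 m or angle between wedge's own z axis and vertical above 0.35 rad).
It fails at once if the wedge is gripped or rammed (over 35 N from the fingers) (contact force between the fingers and wedge above 35 N).
It fails at once if the cabinet is shoved more than 40 mm, lifted or toppled (distance of cabinet from where it was at the start of the episode above 0.04 m or angle between cabinet's own z axis and vertical above 0.3 rad).
It fails at once if a bystander is moved more than 40 mm (distance of any of glue, screws, offcut, pencil, square, mug from where it was at the start of the episode above 0.04 m).
It also fails if it takes over 45 s, if anything falls off the work surface, if the arm or the gripper's body presses on something with over 40 N, if the wrist force passes 120 N, or if a joint passes its speed limit or range.

ROBOT

A 6-joint arm with a two-finger parallel gripper is mounted at the origin on the work surface. World frame = base frame: x ahead of the robot, y to its left, z up, the work surface at z = 0. Lengths are in mm, angles in degrees, forces in N, time in s.
With the tool pointing down it reaches from about 425 to 950 mm from the base axis. Payload 3.5 kg.
Tool frame: the origin (TCP) lies midway between the tips of the shut fingers; the grasp point (between the pads) lies 19 mm behind it; z points along the fingers, y is the line along which they close (so a half turn about z gives the same grasp; the last joint's range is limited). The gripper opens to 85 mm and grips with 20 to 120 N. Pads are 22 mm wide; open, the fingers measure 114 mm over their backs; the gripper's body (76 mm by 85 mm) begins 54 mm behind the grasp point. The pads swing forward as they close: fully open they stand 13 mm farther back than shut.
Start: joints at [63.255, 16.404, 90.338, -0, 73.258, -8.594], TCP at [210.244, 641.407, 231.325] pointing down, gripper open.
Joint ranges: [-158.93, 158.93], [-51.34, 127.21], [12.03, 142.37], [-87.48, 267.48], [13.55, 161.25], [-162.69, 162.69]. Speed limits (degrees/s): [159.86, 159.86, 180, 180, 180, 180].

INTERFACE

Orientations are given as [roll, pitch, yaw] about the fixed x, y, z axes, in that order (R = Rz(yaw) Ry(pitch) Rx(roll)).
In Python, from cell import * gives the robot as it stands.
- The arm moves only by the shell command python3 -m pendant 'ROWS'. ROWS is JSON, a list of rows, each an object of numbers: "hand": the opening, from -1 (shut) to 1 (fully open); "tx", "ty", "tz": the shift along the tool's x, y, z in mm; "yaw": the turn about the tool's z in rad. A call has 1 to 5 rows; each row shifts and turns the commanded pose from where the row before left it, along the tool's axes as they then stand; what a row does not reach is not made up. A row lasts 1/8 s, in which the tool goes at most 62.5 mm and 10.7 degrees, less where a joint would pass 70% of its speed; a pose out of reach is approached as far as the arm can. A call with a gripper value outside its range is refused whole. The fingers move at their own pace and stop on an object; the grip force is fixed at half the most. Time passes only in rows, so rows that do not move let the fingers close. It gives the time, the measured TCP pose, the force and the opening at its end, in the units of the state.
- state(): the state, without advancing time (a new reading comes with each control period).
- capture(name): name is "scene" or "top"; returns (picture, depth): 400x640x3 uint8, red, green, blue; 400x640 float32, mm along the optical axis (not along the pixel's ray), 0 where there is no reading.
- camera_model(name): a dict with "mtx" (3x3 intrinsics, pixels), "R" (3x3) and "t" (3): a world point X has camera coordinates R X + t. Camera axes: x right, y down, z forward; pixel columns grow to the right and rows downward; lengths in mm; the calibration is good to about 2 mm. A picture is of the moment at which its call begins. camera_model takes no time and is no camera call.
- finish_job(): hands the job in, once; it reports no verdict.
Trained networks look in the newest picture that a camera, given by its name, has taken for a name from the list of things; names that differ only in an ending like _2 or _b are one class to them, and where a whole thing is asked for, a point or a joint stands for the part that bears it (a point fixed in the world has none). Each returns a list of dicts, best first, with "score" (0 to 1); they miss things now and then, are a little off and sometimes report something else, mostly with a low value. They report only what shows in the picture. A call takes as long as a camera call. They do not tell look-alikes from the thing itself.
- look_for(target, camera): "uv" ([column, row] in pixels, amid what is visible of it).
- spot_point(target, camera): "uv" ([column, row] in pixels: a listed point, or the origin of a listed thing).
The state is a dict: "t": time; "joint_positions": joint angles; "qvel": joint speeds; "joint_torque": joint torques, N m; "position": TCP position; "tcp_rot": TCP orientation; "ft_force": force on the tool from outside, world axes, zero at the start; "torque": the same for the moment, N m; "gripper_width": opening from 0.0 (shut) to 1.0 (fully open).
Only numpy, scipy, OpenCV 4.12 (cv2) and the standard library are available. Lean on these libraries where they do the work, as an engineer would, in place of code of your own. Each camera call takes 0.05 s, during which the arm holds its last target. There are 200 camera calls.

## Working session

There is one attempt and no reset: what is moved stays moved. The work goes in short steps, Python scripts to look and compute and a shell command to move; the robot and the scene stay as the last step left them, time stands still between calls to the robot, and variables do not carry over. Pictures are saved under pics/ and viewed, on a budget of 10 in all, crops included, one or two more only if the job needs it, and the job is handed in when it is done.

```bash
mkdir -p pics; ls; cat > h.py <<'E'
from cell import *
import numpy as np, cv2
def ray(cam,uv):
    m=camera_model(cam);K=np.array(m["mtx"]);R=np.array(m["R"]);t=np.array(m["t"])
    d=R.T@np.linalg.inv(K)@np.array([uv[0],uv[1],1.]);return -R.T@t,d
def onz(cam,uv,z):
    o,d=ray(cam,uv);return o+d*(z-o[2])/d[2]
def dep(cam,uv,D):
    o,d=ray(cam,uv);return o+d*D[int(round(uv[1])),int(round(uv[0]))]
def proj(cam,X):
    m=camera_model(cam);p=np.array(m["mtx"])@(np.array(m["R"])@np.array(X,float)+np.array(m["t"]));return p[:2]/p[2]
def save(im,n): cv2.imwrite("pics/"+n,im[:,:,::-1])
E
python3 - <<'E'
from h import *
np.set_printoptions(precision=1,suppress=True)
for c in("scene","top"):
    im,D=capture(c);save(im,c+"0.png");np.save(c+"D.npy",D)
    print(c,camera_model(c)["mtx"],ray(c,(320,200))[0],ray(c,(320,200))[1])
    for n,z in(("cabinet_edge",10),("cabinet_press",70),("sheet_edge",10),("wedge",0),("wedge_tip",0),("wedge_heel",11)):
        for r in spot_point(n,c)[:3]:print(n,round(r["score"],2),np.array(r["uv"]),onz(c,r["uv"],z),dep(c,r["uv"],D))
s=state();print(s["t"],s["tcp_rot"],s["ft_force"])
E
```

```text
pics
scene [[508.2   0.  310.4]
 [  0.  508.2 204.3]
 [  0.    0.    1. ]] [1159.1  530.6 1159.9] [-0.4 -0.4 -0.8]
cabinet_press 0.57 [308.8 177. ] [551.7 -60.7  70. ] [551.9 -60.5  70.4]
wedge 0.94 [258.6 121.2] [ 455.9 -366.7    0. ] [ 461.8 -359.1    9.8]
wedge 0.89 [307.8 147. ] [ 430.9 -178.7    0. ] [ 438.9 -170.9   12.8]
wedge 0.79 [274.5 169.8] [ 560.3 -191.2    0. ] [ 568.1 -181.9   14.9]
wedge_tip 0.87 [286.9 180.3] [ 563.7 -137.3    0. ] [ 565.1 -135.7    2.7]
wedge_tip 0.74 [250.6 133.8] [ 509.5 -346.5    0. ] [ 510.5 -345.1    1.9]
wedge_tip 0.67 [333.  146.2] [ 377.7 -124.4    0. ] [ 374.6 -127.    -4.6]
wedge_heel 0.98 [261.4 156.9] [ 557.6 -247.5   11. ] [ 562.4 -241.3   20.2]
wedge_heel 0.61 [260.1 105.2] [ 410.6 -405.3   11. ] [ 416.7 -397.6   20.4]
top [[443.8   0.  320.2]
 [  0.  443.8 199.7]
 [  0.    0.    1. ]] [ 380.8   28.2 1418.9] [ 0.2  0.  -1. ]
cabinet_press 0.83 [350.6 211.5] [565.5 -62.8  70. ] [564.8 -62.4  75.1]
wedge 0.92 [446.7 242.6] [ 470.3 -370.9    0. ] [ 469.2 -366.2   16.7]
wedge 0.83 [389.9 257.4] [ 426.3 -188.1    0. ] [ 425.8 -185.6   16.7]
wedge 0.78 [392.2 216.1] [ 558.  -200.9    0. ] [ 555.9 -198.2   17. ]
wedge_tip 0.93 [435.6 231. ] [ 507.8 -337.7    0. ] [ 506.8 -334.7   11.8]
wedge_tip 0.74 [373.4 269.5] [ 389.2 -134.5    0. ] [ 389.2 -134.4    1.7]
wedge_tip 0.58 [371.8 210.7] [ 576.6 -135.9   -0. ] [ 575.7 -135.1    6.6]
wedge_heel 0.86 [459.8 255.5] [ 428.5 -406.5   11. ] [ 428.1 -402.7   23.3]
wedge_heel 0.77 [396.5 245. ] [ 464.5 -208.9   11. ] [ 464.1 -207.8   17.2]
wedge_heel 0.63 [409.2 213.1] [ 565.4 -253.9   11. ] [ 563.8 -251.3   23.6]
0.7 [180.   -0.  161.8] [-0.7 -0.2  0.7]
```

```bash
python3 - <<'E'
import cv2,numpy as np
a=cv2.imread("pics/scene0.png");b=cv2.imread("pics/top0.png")
c1=cv2.resize(a[80:260,200:400],(400,360),interpolation=cv2.INTER_CUBIC)
c2=cv2.resize(b[160:300,300:480],(463,360),interpolation=cv2.INTER_CUBIC)[:,:400]
cv2.imwrite("pics/c0.png",np.hstack([c1,c2]))
E
```

```text
(no output)
```

View pics/scene0.png

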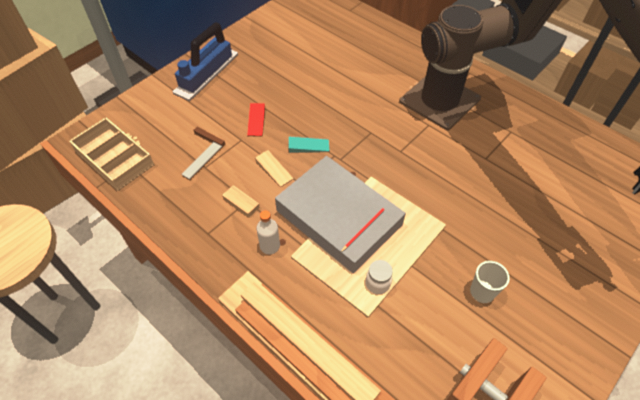

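View pics/c0.png

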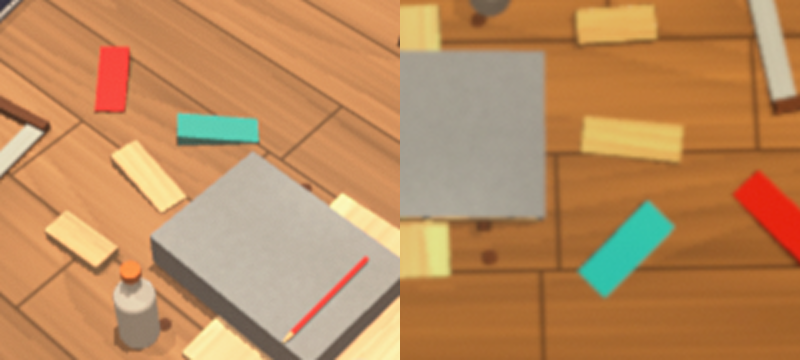

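The scene picture shows four candidates for the wedge. They are the red wedge at (257,120), the turquoise one at (309,145), the plain wooden piece at (274,169), and the square offcut at (240,200). The description fits the plain one at (274,169), whose thin end faces the cabinet's overhang. In the top view it lies around (392,216). Next I'll measure its slope and the cabinet's edges.

```bash
python3 - <<'E'
from h import *
np.set_printoptions(precision=1,suppress=True)
for c in("scene","top"):
    D=np.load(c+"D.npy");m=camera_model(c);K=np.array(m["mtx"]);R=np.array(m["R"]);t=np.array(m["t"])
    v,u=np.mgrid[:400,:640];P=(np.stack([(u-K[0,2])/K[0,0],(v-K[1,2])/K[1,1],np.ones_like(u)],-1)*D[...,None]-t)@R
    im=cv2.imread(f"pics/{c}0.png").astype(int)
    def rect(msk,n):
        p=P[msk][:,:2].astype(np.float32);r=cv2.minAreaRect(p);print(c,n,msk.sum(),"rect",np.array(r[0]),np.array(r[1]),r[2]);print(cv2.boxPoints(r).tolist())
    x,y,z=P[...,0],P[...,1],P[...,2]
    top=(z>60)&(z<85)&(x>400)&(x<750)&(y>-130)&(y<260);print("ztop",np.median(z[top]))
    rect(top&(y<150),"cab")
    roi=(x>510)&(x<620)&(y>-290)&(y<-95)&(D>0)
    bench=(abs(x-480)<40)&(y<-230)&(y>-300)&(D>0);print("bench z",np.median(z[bench]))
    # wedge by colour: brightness in green
    g=im[...,1];w=roi&(g>150)&(z<40)
    w=cv2.morphologyEx(w.astype(np.uint8),cv2.MORPH_OPEN,np.ones((3,3),np.uint8)).astype(bool)
    rect(w,"wedge")
    A=np.c_[x[w],y[w],np.ones(w.sum())];print("plane",np.linalg.lstsq(A,z[w],rcond=None)[0]*[1000,1000,1])
E
```

```text
ztop 70.39381424654015
scene cab 5562 rect [606.7  34.8] [231.6 287.2] 89.19990539550781
[[461.48193359375, -78.98540496826172], [748.619384765625, -82.9953384399414], [751.85400390625, 148.624755859375], [464.716552734375, 152.63470458984375]]
bench z -0.5656732040545109
scene wedge 1164 rect [ 567.  -204.7] [170.4 105.5] 89.68461608886719
[[513.758544921875, -289.61651611328125], [619.3033447265625, -290.1974792480469], [620.2415771484375, -119.75640869140625], [514.69677734375, -119.17544555664062]]
plane [-184.    -2.6  112.3]
ztop 71.8247907208549
top cab 4922 rect [607.1  34.1] [229.8 284.1] 88.87393188476562
[[462.8028564453125, -78.0134048461914], [746.84619140625, -83.59659576416016], [751.362060546875, 146.14492797851562], [467.3187255859375, 151.72811889648438]]
bench z 1.267352387812764
top wedge 526 rect [ 565.6 -191.4] [119.9  45.7] 82.2343521118164
[[534.831298828125, -247.71778869628906], [580.1142578125, -253.8931121826172], [596.316650390625, -135.0834197998047], [551.03369140625, -128.90809631347656]]
plane [ -26.3 -139.     2.6]
```

The top view confirms the choice. The plain piece measures 120 x 46 mm, centred at (565.6,-191.4), with its axis 7.8° off +y. It rises toward -y with a slope of about 0.14, so it is a wedge and not the flat offcut. The cabinet's top is at z≈70 and its edge at y≈-80, so the gap is about 10 mm. I'll shut the hand and turn so that tool x lies along the wedge axis.

```bash
python3 -m pendant '[{"hand":-1,"yaw":0.174},{"hand":-1,"yaw":0.174},{"hand":-1,"yaw":0.174},{"hand":-1,"yaw":0.174},{"hand":-1,"yaw":0.174}]'; python3 -m pendant '[{"hand":-1,"yaw":0.174},{"hand":-1,"yaw":0.174},{"hand":-1,"yaw":0.174},{"hand":-1},{"hand":-1}]'
```

```text
invalid input at $[0]: expected keys hand, tx, ty, tz, yaw
invalid input at $[0]: expected keys hand, tx, ty, tz, yaw
```

```bash
python3 -m pendant '[{"hand":-1,"tx":0,"ty":0,"tz":0,"yaw":0.174},{"hand":-1,"tx":0,"ty":0,"tz":0,"yaw":0.174},{"hand":-1,"tx":0,"ty":0,"tz":0,"yaw":0.174},{"hand":-1,"tx":0,"ty":0,"tz":0,"yaw":0.174},{"hand":-1,"tx":0,"ty":0,"tz":0,"yaw":0.174}]'; python3 -m pendant '[{"hand":-1,"tx":0,"ty":0,"tz":0,"yaw":0.174},{"hand":-1,"tx":0,"ty":0,"tz":0,"yaw":0.174},{"hand":-1,"tx":0,"ty":0,"tz":0,"yaw":0.174},{"hand":-1,"tx":0,"ty":0,"tz":0,"yaw":0},{"hand":-1,"tx":0,"ty":0,"tz":0,"yaw":0}]'
```

```text
t: 1.32
position: [210.2, 641.4, 231.4]
tcp_rot: [180.0, -0.0, 111.7]
ft_force: [0.3, 0.5, -0.1]
gripper_width: 0.003
t: 1.95
position: [210.3, 641.4, 231.3]
tcp_rot: [-180.0, 0.0, 82.2]
ft_force: [0.1, -0.1, 0.2]
gripper_width: 0.001
```

```bash
for i in 1 2; do python3 -m pendant '[{"hand":-1,"tx":-40,"ty":40,"tz":0,"yaw":0},{"hand":-1,"tx":-40,"ty":40,"tz":0,"yaw":0},{"hand":-1,"tx":-40,"ty":40,"tz":0,"yaw":0},{"hand":-1,"tx":-40,"ty":40,"tz":0,"yaw":0},{"hand":-1,"tx":-40,"ty":40,"tz":0,"yaw":0}]'|grep pos; done; for i in 1 2; do python3 -m pendant '[{"hand":-1,"tx":-45,"ty":6,"tz":0,"yaw":0},{"hand":-1,"tx":-45,"ty":6,"tz":0,"yaw":0},{"hand":-1,"tx":-45,"ty":6,"tz":0,"yaw":0},{"hand":-1,"tx":-45,"ty":6,"tz":0,"yaw":0},{"hand":-1,"tx":-45,"ty":6,"tz":0,"yaw":0}]'; done
```

```text
position: [381.7, 414.3, 231.6]
position: [552.4, 188.6, 231.7]
t: 3.82
position: [550.1, -38.3, 231.6]
tcp_rot: [180.0, 0.0, 82.2]
ft_force: [0.0, -0.3, 0.9]
gripper_width: -0.0
t: 4.45
position: [548.8, -265.3, 231.5]
tcp_rot: [180.0, 0.0, 82.2]
ft_force: [-0.3, 0.1, -0.2]
gripper_width: -0.0
```

```bash
python3 -m pendant '[{"hand":-1,"tx":-14,"ty":7,"tz":40,"yaw":0},{"hand":-1,"tx":0,"ty":0,"tz":50,"yaw":0},{"hand":-1,"tx":0,"ty":0,"tz":50,"yaw":0},{"hand":-1,"tx":0,"ty":0,"tz":50,"yaw":0},{"hand":-1,"tx":0,"ty":0,"tz":25,"yaw":0}]'; python3 - <<'E'
from h import *
np.set_printoptions(precision=1,suppress=True)
o=[]
for c in("scene","top"):
    im,D=capture(c);p=state()["position"];print(p)
    for X in(p,[557.5,-250.8,11],[573.7,-132,0],[563,-80,10]):
        u=proj(c,X);cv2.circle(im,tuple(int(round(a)) for a in u),0,(255,0,255),-1)
    u=proj(c,[562,-190,20]).astype(int);k=im[max(u[1]-60,0):u[1]+60,u[0]-65:u[0]+65]
    o.append(cv2.resize(k,(390,360),interpolation=cv2.INTER_NEAREST))
save(np.hstack(o),"c1.png")
E
```

```text
t: 5.08
position: [552.1, -277.4, 12.8]
tcp_rot: [-179.7, -0.1, 82.2]
ft_force: [-0.3, -0.8, 0.7]
gripper_width: 0.004
[ 550.7 -276.5   10.2]
[ 551.4 -276.9   12.3]
```

View pics/c1.png

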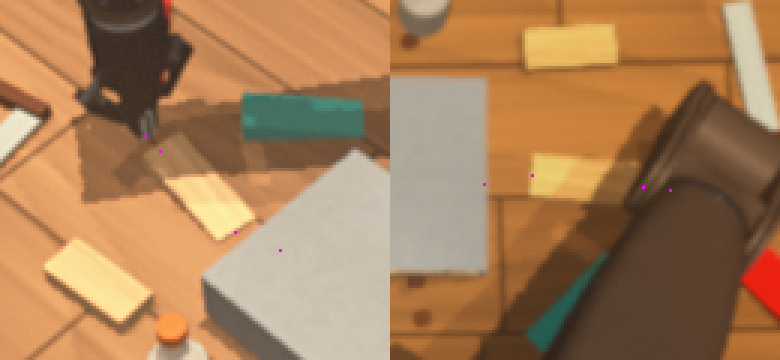

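The scene half of the crop shows the shut fingers just behind the heel, with the TCP dot at (145,135) and the heel dot at (160,151), in line with the wedge. The tip dot sits on the thin end and the edge dot on the cabinet's -y end. I'll lower a little and begin pushing.

```bash
python3 -m pendant '[{"hand":-1,"tx":0,"ty":2.5,"tz":4,"yaw":0},{"hand":-1,"tx":5,"ty":0,"tz":0,"yaw":0},{"hand":-1,"tx":5,"ty":0,"tz":0,"yaw":0},{"hand":-1,"tx":5,"ty":0,"tz":0,"yaw":0},{"hand":-1,"tx":5,"ty":0,"tz":0,"yaw":0}]'; for i in 1 2; do python3 -m pendant '[{"hand":-1,"tx":5,"ty":0,"tz":0,"yaw":0},{"hand":-1,"tx":5,"ty":0,"tz":0,"yaw":0},{"hand":-1,"tx":5,"ty":0,"tz":0,"yaw":0},{"hand":-1,"tx":5,"ty":0,"tz":0,"yaw":0},{"hand":-1,"tx":5,"ty":0,"tz":0,"yaw":0}]'|grep -v width; done
```

```text
t: 5.8
position: [559.5, -258.9, 12.9]
tcp_rot: [180.0, 0.0, 82.1]
ft_force: [-1.2, -1.0, -0.1]
gripper_width: -0.001
t: 6.42
position: [562.6, -234.1, 12.3]
tcp_rot: [-180.0, -0.0, 82.1]
ft_force: [0.5, 0.3, -0.0]
t: 7.05
position: [566.1, -209.3, 12.3]
tcp_rot: [-180.0, -0.0, 82.1]
ft_force: [-0.3, -0.4, -0.6]
```

```bash
python3 - <<'E'
from h import *
np.set_printoptions(precision=1,suppress=True)
c="scene";im,D=capture(c);print(state()["position"],state()["ft_force"])
for n,z in(("wedge_tip",0),("wedge_heel",11),("wedge",0),("cabinet_press",70)):
    for r in spot_point(n,c)[:2]:print(n,round(r["score"],2),onz(c,r["uv"],z))
u=proj(c,[562,-140,20]).astype(int);k=im[u[1]-45:u[1]+45,u[0]-50:u[0]+50]
save(cv2.resize(k,(600,540),interpolation=cv2.INTER_CUBIC),"c2.png")
E
```

```text
[ 566.1 -208.7   12.2] [ 0.1 -0.4 -0.5]
wedge_tip 0.89 [ 386.9 -128.7    0. ]
wedge_tip 0.75 [567.6 -86.7   0. ]
wedge_heel 0.88 [ 462.3 -235.7   11. ]
wedge_heel 0.57 [ 571.2 -201.7   11. ]
wedge 0.81 [ 566.9 -134.9    0. ]
wedge 0.78 [ 421.7 -181.1    0. ]
cabinet_press 0.74 [561.9 -62.7  70. ]
cabinet_press 0.17 [585.7 155.3  70. ]
```

View pics/c2.png

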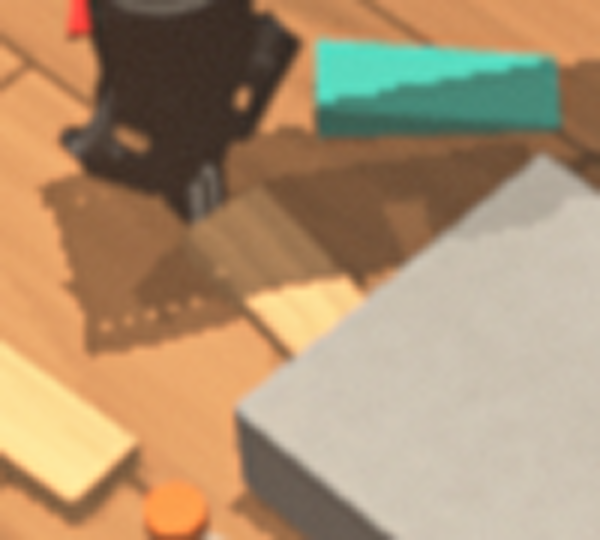

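The crop shows the fingers behind the middle of the heel and the wedge's thin end reaching the cabinet's lower edge. I'll go on pushing, watching the force.

```bash
python3 -m pendant '[{"hand":-1,"tx":4,"ty":0,"tz":0,"yaw":0},{"hand":-1,"tx":4,"ty":0,"tz":0,"yaw":0},{"hand":-1,"tx":4,"ty":0,"tz":0,"yaw":0},{"hand":-1,"tx":4,"ty":0,"tz":0,"yaw":0},{"hand":-1,"tx":4,"ty":0,"tz":0,"yaw":0}]'|grep -v width; for i in 1 2; do python3 -m pendant '[{"hand":-1,"tx":1,"ty":0,"tz":0,"yaw":0},{"hand":-1,"tx":1,"ty":0,"tz":0,"yaw":0},{"hand":-1,"tx":1,"ty":0,"tz":0,"yaw":0}]'|grep -v width; done
```

```text
t: 7.92
position: [568.8, -189.5, 12.3]
tcp_rot: [-180.0, -0.0, 82.1]
ft_force: [-0.4, 0.5, 0.1]
t: 8.3
position: [569.2, -186.9, 12.3]
tcp_rot: [180.0, 0.0, 82.1]
ft_force: [-0.2, -0.9, -0.3]
t: 8.68
position: [569.6, -183.9, 12.3]
tcp_rot: [-180.0, 0.0, 82.1]
ft_force: [-0.1, -0.3, 1.1]
```

```bash
for i in 1 2 3 4 5 6; do python3 -m pendant '[{"hand":-1,"tx":1,"ty":0,"tz":0,"yaw":0},{"hand":-1,"tx":1,"ty":0,"tz":0,"yaw":0}]'|egrep "pos|force"; done
```

```text
position: [569.9, -181.8, 12.3]
ft_force: [0.4, -0.2, 0.3]
position: [570.2, -179.8, 12.3]
ft_force: [0.4, 0.1, 0.1]
position: [570.5, -177.9, 12.3]
ft_force: [-0.6, -0.9, 0.4]
position: [570.7, -175.9, 12.3]
ft_force: [0.1, -1.0, 0.0]
position: [571.0, -173.9, 12.3]
ft_force: [-0.3, -0.5, 1.1]
position: [571.3, -171.9, 12.3]
ft_force: [0.4, -0.5, 0.1]
```

```bash
for i in 1 2 3 4 ; do python3 -m pendant '[{"hand":-1,"tx":1,"ty":0,"tz":0,"yaw":0}]'|egrep "pos|force"; done; python3 - <<'E'
from h import *
f=[]
for i in range(4):
    im,D=capture("scene");f.append(state()["ft_force"])
print(np.mean(f,0))
for n,z in(("wedge_tip",0),("wedge_heel",11),("wedge",0),("cabinet_press",70)):
    for r in spot_point(n,"scene")[:2]:print(n,round(r["score"],2),onz("scene",r["uv"],z).round(1))
u=proj("scene",[562,-130,20]).astype(int);k=im[u[1]-45:u[1]+45,u[0]-50:u[0]+50]
save(cv2.resize(k,(600,540),interpolation=cv2.INTER_CUBIC),"c3.png")
E
```

```text
position: [571.4, -170.9, 12.3]
ft_force: [-0.6, 0.2, 0.2]
position: [571.6, -170.0, 12.3]
ft_force: [0.4, -0.4, 0.1]
position: [571.8, -169.1, 12.3]
ft_force: [-0.2, -1.1, -0.0]
position: [572.1, -168.6, 12.4]
ft_force: [0.3, -3.7, -1.3]
[ 0.63993525 -3.11484885 -1.10561377]
wedge_tip 0.68 [ 381.9 -138.     0. ]
wedge_tip 0.67 [ 516.5 -341.4    0. ]
wedge_heel 0.89 [ 463.7 -225.2   11. ]
wedge_heel 0.61 [ 418.5 -404.    11. ]
wedge 0.79 [575.5 -98.1   0. ]
wedge 0.64 [ 459.2 -375.5    0. ]
```

View pics/c3.png

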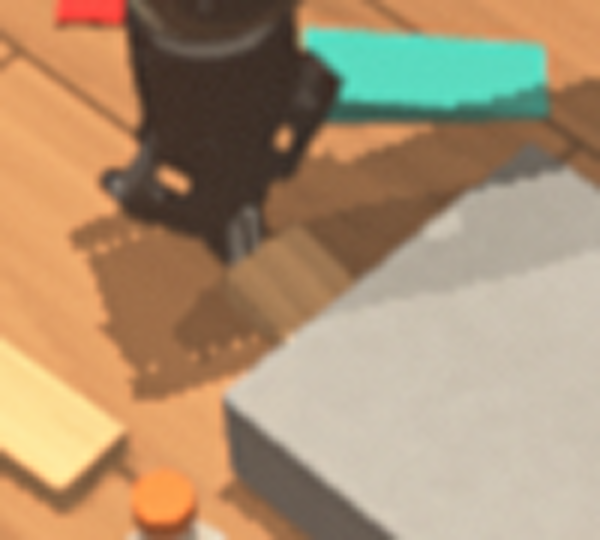

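The force along the push stepped up to 3.1–3.7 N, and the crop shows the wedge well under the edge, so it is tight. I'll seat it about 1 mm more, then back off, rise, and press.

```bash
python3 -m pendant '[{"hand":-1,"tx":1,"ty":0,"tz":0,"yaw":0}]'; python3 -m pendant '[{"hand":-1,"tx":-6,"ty":0,"tz":0,"yaw":0},{"hand":-1,"tx":-14,"ty":0,"tz":0,"yaw":0},{"hand":-1,"tx":0,"ty":0,"tz":-40,"yaw":0},{"hand":-1,"tx":0,"ty":0,"tz":-40,"yaw":0},{"hand":-1,"tx":0,"ty":0,"tz":0,"yaw":0}]'; python3 - <<'E'
from h import *
print(state()["position"])
for c in("scene","top"):
    im,D=capture(c)
    for r in spot_point("cabinet_press",c)[:1]:print(round(r["score"],2),onz(c,r["uv"],70).round(1),dep(c,r["uv"],D).round(1))
    for r in spot_point("wedge_heel",c)[:4]:print("heel",round(r["score"],2),onz(c,r["uv"],11).round(1))
E
```

```text
t: 11.2
position: [572.2, -167.8, 12.5]
tcp_rot: [180.0, 0.1, 82.1]
ft_force: [0.8, -4.6, -1.7]
gripper_width: -0.005
t: 11.82
position: [571.7, -188.5, 96.7]
tcp_rot: [179.6, 0.1, 82.1]
ft_force: [-0.8, 0.0, -0.2]
gripper_width: -0.001
[ 571.68132914 -188.52234281   96.69482694]
0.85 [561.8 -61.7  70. ] [562.  -61.4  70.4]
heel 0.77 [ 570.9 -157.9   11. ]
heel 0.69 [ 462.1 -230.    11. ]
heel 0.66 [ 414.2 -402.    11. ]
heel 0.29 [546.1 133.8  11. ]
0.59 [565.3 -71.   70. ] [564.8 -70.7  74.2]
heel 0.94 [ 422.5 -413.    11. ]
heel 0.67 [ 565.1 -155.4   11. ]
```

The wedge heel is at y≈-157, so the tip is about 40 mm in. The cabinet top still reads z≈70. I'll move over the press point.

```bash
python3 -m pendant '[{"hand":-1,"tx":30,"ty":-5,"tz":0,"yaw":0},{"hand":-1,"tx":40,"ty":-7,"tz":0,"yaw":0},{"hand":-1,"tx":40,"ty":-7,"tz":0,"yaw":0},{"hand":-1,"tx":14,"ty":-2,"tz":0,"yaw":0},{"hand":-1,"tx":0,"ty":0,"tz":0,"yaw":0}]';python3 -m pendant '[{"hand":-1,"tx":0,"ty":0,"tz":10,"yaw":0},{"hand":-1,"tx":0,"ty":0,"tz":8,"yaw":0},{"hand":-1,"tx":0,"ty":0,"tz":4,"yaw":0}]'; for i in 1 2 3; do python3 -m pendant '[{"hand":-1,"tx":0,"ty":0,"tz":1,"yaw":0}]'|egrep "pos|force"; done
```

```text
t: 12.75
position: [565.2, -60.6, 91.7]
tcp_rot: [-179.9, 0.0, 82.2]
ft_force: [-0.4, 0.3, 0.4]
gripper_width: -0.002
t: 13.12
position: [564.9, -62.0, 70.7]
tcp_rot: [-179.8, 0.0, 82.0]
ft_force: [-7.9, 0.7, 19.7]
gripper_width: 0.001
position: [564.9, -62.0, 70.7]
ft_force: [-7.5, 0.1, 14.3]
position: [565.0, -62.0, 70.7]
ft_force: [-9.3, 0.4, 17.5]
position: [565.0, -62.1, 70.6]
ft_force: [-11.3, 0.7, 22.2]
```

It is pressing at 22 N and holding at z 70.6, with no rocking. That is too hard, though, and there is a sideways component, so I'll ease off.

```bash
for i in 1 2 3; do python3 -m pendant '[{"hand":-1,"tx":0,"ty":0,"tz":-1,"yaw":0}]'|egrep "pos|force"; done; python3 -m pendant '[{"hand":-1,"tx":0,"ty":-1,"tz":0,"yaw":0}]'|egrep "t:|pos|force"
```

```text
position: [564.9, -62.0, 70.8]
ft_force: [-6.8, 0.3, 12.5]
position: [564.9, -62.0, 70.8]
ft_force: [-4.6, -0.5, 6.9]
position: [565.2, -61.9, 70.9]
ft_force: [-0.6, 0.1, 1.1]
t: 14.0
position: [565.3, -61.9, 70.9]
tcp_rot: [179.9, 0.0, 82.1]
ft_force: [0.3, -1.5, 2.1]
```

```bash
for i in 1 2; do python3 -m pendant '[{"hand":-1,"tx":0,"ty":-0.5,"tz":1,"yaw":0}]'|egrep "pos|force"; done; python3 -m pendant '[{"hand":-1,"tx":0,"ty":0,"tz":0,"yaw":0},{"hand":-1,"tx":0,"ty":0,"tz":0,"yaw":0}]'
```

```text
position: [565.3, -61.9, 70.8]
ft_force: [-2.0, -1.0, 9.6]
position: [565.3, -61.9, 70.8]
ft_force: [-2.5, 0.1, 13.2]
t: 14.5
position: [565.3, -61.9, 70.8]
tcp_rot: [179.8, 0.1, 82.1]
ft_force: [-2.5, -1.3, 10.7]
gripper_width: 0.005
```

```bash
python3 - <<'E'
from h import *
np.set_printoptions(precision=2,suppress=True)
f=[]
def fit(c,D,n):
    m=camera_model(c);K=np.array(m["mtx"]);R=np.array(m["R"]);t=np.array(m["t"])
    v,u=np.mgrid[:400,:640];P=(np.stack([(u-K[0,2])/K[0,0],(v-K[1,2])/K[1,1],np.ones_like(u)],-1)*D[...,None]-t)@R
    x,y,z=P[...,0],P[...,1],P[...,2]
    w=(abs(z-71)<6)&(x>485)&(x<640)&(y>-70)&(y<120)&~((abs(x-565)<40)&(y<0))
    A=np.c_[x[w]-563,y[w]-60,np.ones(w.sum())];s=np.linalg.lstsq(A,z[w],rcond=None)[0]
    e=(abs(z-71)<6)&(x>480)&(x<530);print(c,n,"tilt mrad",s[:2]*1000,"z",s[2],"edge y",np.percentile(y[e],1))
for c in("scene","top"):
    fit(c,np.load(c+"D.npy"),"before")
    im,D=capture(c);f.append(state()["ft_force"]);fit(c,D,"now")
    for r in spot_point("wedge_heel",c)[:3]:print("heel",round(r["score"],2),onz(c,r["uv"],11))
    if c=="scene":save(cv2.resize(im[80:280,200:450],(750,600),interpolation=cv2.INTER_CUBIC),"c4.png")
print(np.array(f),state()["t"])
E
```

```text
scene before tilt mrad [-0.71  0.42] z 70.3878742950789 edge y -647.6969607395042
scene now tilt mrad [1.55 0.1 ] z 70.38973694993705 edge y -650.0472384362391
heel 0.7 [ 579.16 -155.76   11.  ]
heel 0.66 [ 424.09 -402.26   11.  ]
top before tilt mrad [-0.81  0.79] z 71.61812216958309 edge y -670.5670502461606
top now tilt mrad [ 1.17 -2.77] z 71.55697838154904 edge y -672.953366813728
heel 0.9 [ 473.15 -218.76   11.  ]
heel 0.89 [ 418.96 -417.44   11.  ]
[[-1.89 -0.83 10.59]
 [-2.66 -0.45 11.31]] 14.7
```

View pics/c4.png

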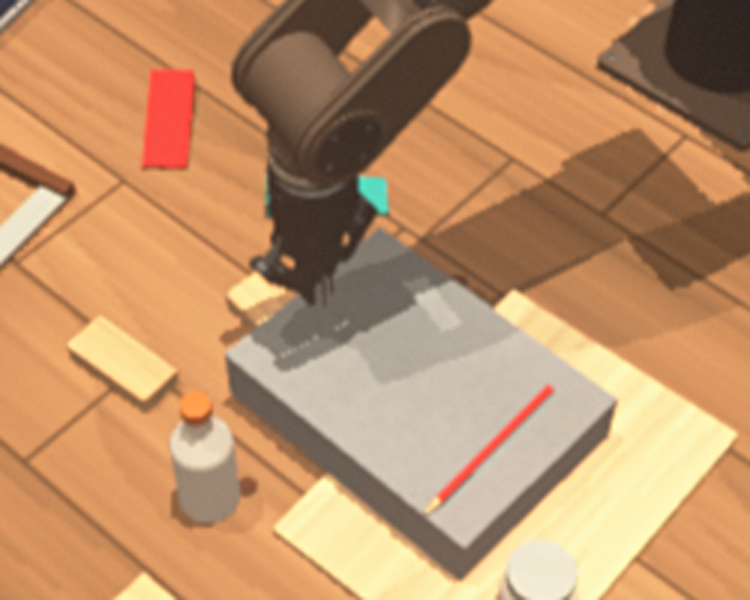

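The picture shows the fingers pressing on the cabinet's overhanging end at about (320,295). The wedge's heel sticks out at (255,295), and the bystanders are where they were. The cabinet is level within 3 mrad under about 11 N, so I'm handing in.

```bash
python3 -c "
from cell import *
print(state()['ft_force']);print(finish_job())"
```

```text
[-1.91797333 -0.93315821 10.93508406]
the job is handed in; nothing more can be done
None
```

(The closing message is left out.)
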